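# Take the idler roller out of its quick-release bracket

## Robot

A 7-joint arm with a two-finger parallel gripper is mounted at the origin on the work surface. World frame = base frame: x ahead of the robot, y to its left, z up, the work surface at z = 0. Lengths are in m, angles in rad, forces in N, time in s.
With the tool pointing down it reaches from about 0.4 to 0.85 m from the base axis. Payload 4.5 kg.
Tool frame: the origin (TCP) lies at the very end of the fingers, on their centre line; the grasp point (between the pads) lies 19 mm behind it; z points along the fingers, x is the direction in which the jaws open and shut, and the axes are right-handed (so a half turn about z gives the same grasp; the last joint's range is limited). The gripper opens to 88 mm and grips with 3 to 60 N. Pads are 18 mm wide; open, the fingers measure 123 mm over their backs; the gripper's body (75 mm by 187 mm) begins 45 mm behind the grasp point.
Start: joints at [1.243, 0.689, -0.195, 1.565, 0.157, 0.902, -0.215], TCP at [0.221, -0.585, 0.239] pointing down, gripper open.
Joint ranges: [-3.01, 3.01], [-0.46, 2.08], [-1.47, 1.51], [0.13, 2.56], [-1, 4.14], [0.04, 2.09], [-2.66, 2.66]. Speed limits (rad/s): [2.57, 2.57, 3.14, 3.14, 3.14, 3.14, 3.14].

## Interface

Orientations are given as a unit quaternion [x, y, z, w].
In Python, from plant import * gives the robot as it stands.
- The arm moves only by the tool apply_moves, never from a script. Its argument "series" is a list of rows, each an object of numbers: "x", "y", "z": the shift along the tool's x, y, z in units of 80 cm (1.0 is 80 cm); "wx", "wy", "wz": the turn, a rotation vector about the tool's x, y, z in units of pi rad (1.0 is pi rad); "fingers": the opening, from -1 (shut) to 1 (fully open), so that 0 is half open. In form: [{"x": .., "y": .., "z": .., "wx": .., "wy": .., "wz": .., "fingers": ..}, ...]. A call has 1 to 8 rows; each row shifts and turns the pose as measured when the row begins, along the tool's axes as they then stand; what a row does not reach is not made up. A row lasts 1/8 s, in which the tool goes at most 62.5 mm and 10.7 degrees, less where a joint would pass 70% of its speed; a pose out of reach is approached as far as the arm can. A call with a number of a shift or a turn outside -1 to 1 is refused whole. A call with a gripper value outside its range is refused whole. The fingers move at their own pace and stop on an object; "force" is the grip in N (left out, the last holds). Time passes only in rows, so rows that do not move let the fingers close. It gives the time, the measured TCP pose, the force and the opening at its end, in the units of the state.
- get_state(): the state, without advancing time (a new reading comes with each control period).
- snapshot(name): name is "scene" or "top" or "wrist"; returns (picture, depth): 400x640x3 uint8, red, green, blue; 400x640 float32, m along the optical axis (not along the pixel's ray), 0 where there is no reading.
- camera_model(name): a dict with "camera_matrix" (3x3 intrinsics, pixels), "world_from_camera" (4x4, takes a point from camera to world coordinates). Camera axes: x right, y up, looking along -z (the intrinsics and any distortion apply to the point x, -y, -z); pixel columns grow to the right and rows downward; lengths in m; the calibration is good to about 2 mm. The wrist camera is an equidistant fisheye: a pixel r from the principal point sees the ray r / f radians off the axis. A picture is of the moment at which its call begins: read the wrist's pose just before it. camera_model takes no time and is no camera call; for the wrist camera it gives the pose at the moment of the call.
- finish_job(): hands the job in, once; it reports no verdict.
The state is a dict: "clock": time; "q": joint angles; "qd": joint speeds; "joint_torque": joint torques, N m; "tool_pos": TCP position; "eef_rot": TCP orientation; "contact_force": force on the tool from outside, world axes, zero at the start; "moment": the same for the moment, N m; "opening": opening from 0.0 (shut) to 1.0 (fully open).
Only numpy, scipy, OpenCV 4.12 (cv2) and the standard library are available. Lean on these libraries where they do the work, as an engineer would, in place of code of your own. Each camera call takes 0.05 s, during which the arm holds its last target. There are 200 camera calls.

## Task

Flip the cam lever on the blue bracket fully open. Then take the rubber roller out of the bracket's slots, off its seat and forward and down through the open front ends, and lower it gently onto the V-rest stand so that both axle ends lie fully down in the V notches. Leave the lever open, do not drop the roller, and leave everything else on the bench where it is.

Things in the scene. Friction and masses are not known exactly. Their poses are not given: they have to be found in the camera images.
- bracket: blue roller bracket, bolted down; place and yaw vary. Origin on the bench below the roller seat, z up, slots open to its -x (front), lever on its +y side. Base 12 mm thick, x -45 to 75, y +-80 mm. Two cheek plates 10 mm thick, inner faces y +-60, x -45 to 45 mm, top z 164 mm; nothing joins them above z 76 mm, so the roller can be gripped from above between them
- slot_seat (a point): roller centre when seated: bracket frame (0, 0, 131) mm, axes as the bracket. Both slots have here a pocket: level floor z 124, back wall x 10, lip 4 mm high at x -10, level roof z 152 mm. The axle must rise at least 4 mm (8 is good) to pass the lip, and the roof stops it going further up
- slot_mouth (a point): axle centre halfway between floor and roof at the open front of the slots: bracket frame (-45, 0, 121.6) mm, axes as the bracket. From the lip the slots slope down to here at 30 degrees, 24 mm wide square to the slope for the 14 mm axle; their middle line begins at (-16, 0, 138.4) mm. Keep on down the slope: the axle is free of the cheeks once its centre is beyond x -60 mm
- cam_lever (a joint): cam lever, rad: 0 closed (starts 0 to 0.12), 1.5 fully open at its stop; about 0.3 N m of friction holds it where it is left. Turns about point lever_pivot, over from nearly upright to pointing forward (-x of the bracket). At angle q it points 80 degrees + q above the bracket's +x axis, turning towards -x: tip at z 218 mm closed; at x -126, z 105 mm open
- lever_pivot (a point): on the lever's hinge axis (a 12 mm cross shaft along the bracket's y), in line with the lever: bracket frame (20, 106, 70) mm. Two dark cam arms on this shaft, just outside both cheeks (y 73 to 83 mm either side), bar the axle ends when closed and swing forward and down, below the slots, when open
- lever_grip (a point): middle of the black grip of the hand lever, 130 mm from the hinge axis, bracket y 106 mm; moves with the lever. The lever is one straight bar outside the +y cheek, 150 mm from shaft to tip; the grip is 14 mm wide along y, 20 mm thick, and covers its last 65 mm. Can be pinched across y from above
- roller: idler roller: black rubber cylinder 50 mm in diameter and 110 mm long on a steel axle 14 mm in diameter and 176 mm long overall (33 mm bare at each end); about 0.5 kg (varies). Origin at its centre, y along the axle. Starts seated in the bracket
- stand: bare aluminium V-rest stand fixed to the bench; place and yaw vary. Origin on the bench at its middle, z up; the axle lies along its y, either way round. Base 110 x 160 x 12 mm. Two V rests 10 mm thick, inner faces y +-63 mm, 90 degree notches open upward, about 51 mm wide at the mouth, tops at z about 101 mm; nothing between them above the base
- stand_seat (a point): where the roller's centre is when its axle lies down in both V notches: stand frame (0, 0, 85) mm; axes as the stand
- screwdriver: bystander: screwdriver 190 mm long lying between bracket and stand; leave
- jar: bystander: jar 60 mm in diameter, 75 mm high, origin under its middle; leave
- wrench: bystander: wrench 200 mm long lying near the robot; leave
- spray_can: bystander: can 60 mm in diameter, 170 mm high at the left; leave
- flange: bystander: turned steel flange 100 mm in diameter, 40 mm high at the right; leave
- bin: bystander: empty grey parts bin 150 x 110 x 65 mm at the right; leave
Mind the look-alikes: they are no part of the job. What is shaped like the stand but red is not meant.

How it is judged:
By the outcome, as a careful person would: the job done as asked, in the order asked, and still so for the second after the job is handed in, with the robot touching nothing.
It also fails if it takes over 64 s, if anything falls off the work surface, if the arm or the gripper's body presses on something with over 40 N, if the wrist force passes 120 N, or if a joint passes its speed limit or range.

## Working session

There is one attempt and no reset: what is moved stays moved. The work goes in short steps, Python scripts to look and compute and a tool call to move; the robot and the scene stay as the last step left them, time stands still between calls to the robot, and variables do not carry over. Pictures are saved under pics/ and viewed, about 8 in all and at most 12, crops included, and the job is handed in when it is done.

Besides the shell and the picture viewer there is one more tool, called as name(argument=value, ...), one argument or row to a line, values as JSON. apply_moves: Moves the arm, as the interface text tells. Its arguments: {"type":"object","properties":{"series":{"type":"array","items":{"type":"object","properties":{"x":{"type":"number"},"y":{"type":"number"},"z":{"type":"number"},"wx":{"type":"number"},"wy":{"type":"number"},"wz":{"type":"number"},"fingers":{"type":"number"}}}},"force":{"type":"number"}},"required":["series"]}

```bash
ls; mkdir -p pics; python3 - <<'E'
from plant import *
import cv2,numpy as np
s=get_state();print(s)
for n in("scene","top"):
    p,d=snapshot(n);np.savez(f"{n}0.npz",p=p,d=d);cv2.imwrite(f"pics/{n}0.png",p[...,::-1])
    m=camera_model(n);print(n,m)
E
```

```text
pics
{'clock': 0.0, 'q': array([ 1.24283035,  0.69001901, -0.19448817,  1.56637208,  0.15731039,
        0.90250059, -0.21510543]), 'qd': array([-0.00301862,  0.00090457, -0.00093895,  0.00045543, -0.00168507,
       -0.00025366, -0.00190177]), 'joint_torque': array([-8.72191117e-05, -5.27560508e+01, -1.26686923e+00, -1.53427309e+01,
       -5.27243258e-02,  6.62072256e-03,  1.63350674e-04]), 'tool_pos': array([ 0.2209095 , -0.5839587 ,  0.23788006]), 'eef_rot': array([ 8.22796971e-01, -5.68334615e-01, -8.27634099e-04, -4.74012978e-04]), 'contact_force': array([ 0.23974485, -0.36999335, -0.12379912]), 'moment': array([-0.02121981, -0.009654  , -0.00846843]), 'opening': 1.0016350347163552}
scene {'camera_matrix': array([[470.60700661,   0.        , 317.91595816],
       [  0.        , 470.60700661, 193.32497799],
       [  0.        ,   0.        ,   1.        ]]), 'world_from_camera': array([[ 0.33033933, -0.66136127,  0.67340715,  1.49523271],
       [ 0.94368911,  0.24508961, -0.22222048, -0.386635  ],
       [-0.01807708,  0.70889516,  0.70508217,  1.15166541],
       [ 0.        ,  0.        ,  0.        ,  1.        ]])}
top {'camera_matrix': array([[371.39071393,   0.        , 324.92729032],
       [  0.        , 371.39071393, 200.09201578],
       [  0.        ,   0.        ,   1.        ]]), 'world_from_camera': array([[-0.001482  ,  0.99729653, -0.07346723,  0.42154256],
       [-0.99999598, -0.00130035,  0.00252037, -0.07583141],
       [ 0.00241802,  0.07347067,  0.99729445,  1.29988115],
       [ 0.        ,  0.        ,  0.        ,  1.        ]])}
```

View pics/scene0.png

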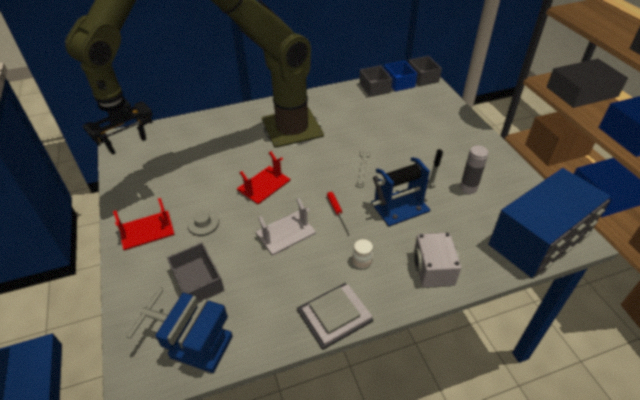

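View pics/top0.png

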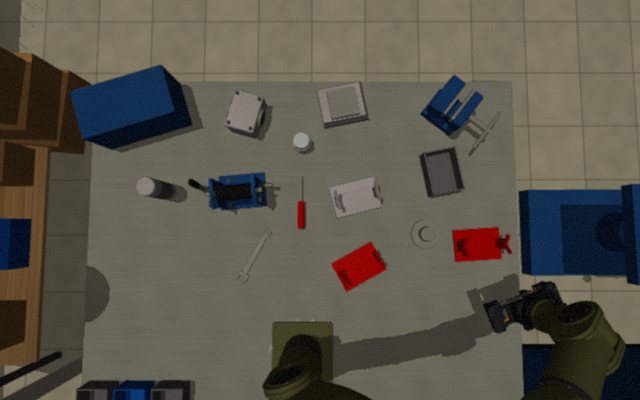

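The scene shows the bracket with its roller (scene ~400,190, top ~238,190, lever to its left = world +y) and the bare stand (scene ~285,230, top ~357,197). Red stands, the red-handled screwdriver and the blue bracket look-alike at (455,105) in top are to be left.

```bash
cat > h.py <<'E'
import numpy as np,cv2
from plant import *
from scipy.spatial.transform import Rotation as R
def cloud(n,d):
    m=camera_model(n);K=m["camera_matrix"];T=m["world_from_camera"]
    v,u=np.mgrid[0:400,0:640]
    c=np.stack([(u-K[0,2])/K[0,0]*d,-(v-K[1,2])/K[1,1]*d,-d],-1)
    return c@T[:3,:3].T+T[:3,3]
def rect(P): 
    r=cv2.minAreaRect((P[:,:2]*1000).astype(np.float32));return [np.round(x,1) for x in r]
E
python3 - <<'E'
from h import *
for n,bb,sb in(("top",(180,165,280,215),(325,172,390,222)),("scene",(355,140,450,230),(250,195,320,255))):
    f=np.load(n+"0.npz");p,d=f["p"].astype(int),f["d"];W=cloud(n,d);ok=d>0
    blue=(p[...,2]>p[...,0]+25)&ok
    def box(b):
        m=np.zeros(d.shape,bool);m[b[1]:b[3],b[0]:b[2]]=1;return m
    B=W[blue&box(bb)];z=B[:,2]
    print(n,"blue z hist",np.histogram(z,[-.02,.0,.02,.04,.08,.12,.15,.155,.16,.165,.17,.18])[0])
    t=B[(z>.152)&(z<.175)];print("cheek tops",len(t),t.mean(0),rect(t))
    k=cv2.kmeans(t[:,:2].astype(np.float32),2,None,(3,50,1e-6),5,2)
    for j in(0,1):
        q=t[k[1][:,0]==j];print("  cheek",len(q),q.mean(0),rect(q))
    dark=(p.max(-1)<50)&ok&box(bb)
    D=W[dark];
    g=D[(D[:,2]>.17)];print("lever dark",len(g),g.mean(0) if len(g) else'', g[g[:,2]>.2].mean(0))
    r=D[(D[:,2]>.145)&(D[:,2]<.165)];print("roller",len(r),r.mean(0),rect(r))
    S=W[box(sb)&ok&(p.max(-1)-p.min(-1)<40)];z=S[:,2]
    print("stand z",np.histogram(z,[-.02,.005,.008,.02,.04,.07,.09,.097,.105,.12])[0])
    b=S[(z>.008)&(z<.018)];print("base",len(b),rect(b))
    b=S[(z>.008)];print("all",rect(b))
    t=S[(z>.06)];print("rests",len(t),rect(t),t.mean(0))
    k=cv2.kmeans(t[:,:2].astype(np.float32),2,None,(3,50,1e-6),5,2)
    for j in(0,1):
        q=t[k[1][:,0]==j];print("  rest",len(q),q.mean(0),q[:,2].max(),rect(q))
E
```

```text
top blue z hist [  3 603   9  12  44  76  30  37 109  38   0]
cheek tops 203 [0.53671761 0.20676879 0.16158227] [array([534.2, 208.5]), array([ 86.9, 139.4]), np.float64(5.7)]
  cheek 99 [0.52989467 0.27226758 0.16102174] [array([529.4, 273.2]), array([83.3, 10.1]), np.float64(4.4)]
  cheek 104 [0.54321253 0.14441898 0.16211586] [array([540.6, 144.6]), array([87. , 10.7]), np.float64(4.5)]
lever dark 60 [0.55260736 0.31273261 0.20285006] [0.5539329  0.31366761 0.21538906]
roller 482 [0.53351338 0.21269959 0.15223305] [array([542.7, 224.6]), array([ 77.4, 172.4]), np.float64(11.2)]
stand z [1712  128 1229   14   19   65   37   32    0]
base 1219 [array([ 526.7, -182.1]), array([109.8, 159.4]), np.float64(14.4)]
all [array([ 526.7, -182.1]), array([109.8, 159.4]), np.float64(14.4)]
rests 142 [array([ 526.4, -182.6]), array([ 64.2, 146.2]), np.float64(13.9)] [ 0.52759587 -0.18442564  0.08814226]
  rest 68 [ 0.510229  -0.1160923  0.0890354] 0.10394437053650019 [array([ 510.1, -116.7]), array([64.2, 10.4]), np.float64(13.9)]
  rest 74 [ 0.54355463 -0.24721845  0.08732154] 0.10287739173194
[... 540 characters left out ...]
4558]
roller 345 [0.54944115 0.21618867 0.15318696] [array([547.3, 225.3]), array([ 77.8, 176.9]), np.float64(7.4)]
stand z [2377  178 1166   67   98   88   37   35    0]
base 1150 [array([ 491.7, -196.1]), array([201. , 167.5]), np.float64(13.3)]
all [array([ 491.7, -196.1]), array([201. , 167.5]), np.float64(13.3)]
rests 201 [array([ 531.8, -182.5]), array([ 66.9, 148.1]), np.float64(13.5)] [ 0.53133018 -0.18264949  0.0831082 ]
  rest 103 [ 0.51495229 -0.11867498  0.08248201] 0.10418177773017767 [array([ 515.9, -116.9]), array([66.9, 12.1]), np.float64(12.4)]
  rest 98 [ 0.54854368 -0.24988801  0.08376634] 0.10438050235846252 [array([ 548.2, -248.5]), array([66. , 12.2]), np.float64(13.6)]
```

```bash
cat >> h.py <<'E'
def yaw_now(s):
    x=R.from_quat(s["eef_rot"]).as_matrix()[:,0];return np.degrees(np.arctan2(x[1],x[0]))
def br(p,o=(.5375,.209),a=5.0):   # bracket -> world
    c,s_=np.cos(np.radians(a)),np.sin(np.radians(a));return np.array([o[0]+c*p[0]-s_*p[1],o[1]+s_*p[0]+c*p[1],p[2]])
def plan(target,yaw,start=None,step=.055,turn=9.5,show=True):
    """rows to world TCP target, tool down, jaw axis at yaw deg"""
    s=get_state();
    p,Rm=(s["tool_pos"],R.from_quat(s["eef_rot"])) if start is None else start
    x=np.array([np.cos(np.radians(yaw)),np.sin(np.radians(yaw)),0]);z=np.array([0,0,-1.])
    Rt=R.from_matrix(np.c_[x,np.cross(z,x),z]); target=np.array(target,float)
    w=(Rm.inv()*Rt).as_rotvec();n=int(max(1,np.ceil(np.linalg.norm(target-p)/step),np.ceil(np.degrees(np.linalg.norm(w))/turn)))
    print("from",np.round(p,4),"n",n)
    for i in range(n):
        d=Rm.inv().apply((target-p)/n)/.8; v=w/n/np.pi
        print(dict(zip(("x","y","z","wx","wy","wz"),[float(a) for a in np.round(np.r_[d,v],4)])))
        Rm=Rm*R.from_rotvec(w/n)
    return target,Rt
E
python3 - <<'E'
from h import *
a=plan((.45,-.25,.36),0)
a=plan((.53,.25,.40),95,a)
E
```

```text
from [ 0.2209 -0.584   0.238 ] n 8
{'x': -0.0362, 'y': -0.0519, 'z': -0.019, 'wx': -0.0, 'wy': 0.0001, 'wz': -0.0481}
{'x': -0.0279, 'y': -0.0568, 'z': -0.019, 'wx': -0.0, 'wy': 0.0001, 'wz': -0.0481}
{'x': -0.0191, 'y': -0.0604, 'z': -0.019, 'wx': -0.0, 'wy': 0.0001, 'wz': -0.0481}
{'x': -0.0098, 'y': -0.0625, 'z': -0.019, 'wx': -0.0, 'wy': 0.0001, 'wz': -0.0481}
{'x': -0.0002, 'y': -0.0633, 'z': -0.0191, 'wx': -0.0, 'wy': 0.0001, 'wz': -0.0481}
{'x': 0.0093, 'y': -0.0626, 'z': -0.0191, 'wx': -0.0, 'wy': 0.0001, 'wz': -0.0481}
{'x': 0.0186, 'y': -0.0605, 'z': -0.0191, 'wx': -0.0, 'wy': 0.0001, 'wz': -0.0481}
{'x': 0.0275, 'y': -0.057, 'z': -0.0191, 'wx': -0.0, 'wy': 0.0001, 'wz': -0.0481}
from [ 0.45 -0.25  0.36] n 10
{'x': 0.01, 'y': -0.0625, 'z': -0.005, 'wx': 0.0, 'wy': 0.0, 'wz': -0.0528}
{'x': 0.0202, 'y': -0.06, 'z': -0.005, 'wx': 0.0, 'wy': 0.0, 'wz': -0.0528}
{'x': 0.0298, 'y': -0.0558, 'z': -0.005, 'wx': 0.0, 'wy': 0.0, 'wz': -0.0528}
{'x': 0.0386, 'y': -0.0502, 'z': -0.005, 'wx': 0.0, 'wy': 0.0, 'wz': -0.0528}
{'x': 0.0464, 'y': -0.0431, 'z': -0.005, 'wx': 0.0, 'wy': 0.0, 'wz': -0.0528}
{'x': 0.0528, 'y': -0.0349, 'z': -0.005, 'wx': 0.0, 'wy': 0.0, 'wz': -0.0528}
{'x': 0.0579, 'y': -0.0257, 'z': -0.005, 'wx': 0.0, 'wy': 0.0, 'wz': -0.0528}
{'x': 0.0613, 'y': -0.0158, 'z': -0.005, 'wx': 0.0, 'wy': 0.0, 'wz': -0.0528}
{'x': 0.0631, 'y': -0.0054, 'z': -0.005, 'wx': 0.0, 'wy': 0.0, 'wz': -0.0528}
{'x': 0.0631, 'y': 0.0051, 'z': -0.005, 'wx': 0.0, 'wy': 0.0, 'wz': -0.0528}
```

apply_moves(
  series=[
    {"x": -0.036, "y": -0.052, "z": -0.019, "wz": -0.048},
    {"x": -0.028, "y": -0.057, "z": -0.019, "wz": -0.048},
    {"x": -0.019, "y": -0.06, "z": -0.019, "wz": -0.048},
    {"x": -0.01, "y": -0.062, "z": -0.019, "wz": -0.048},
    {"x": 0, "y": -0.063, "z": -0.019, "wz": -0.048},
    {"x": 0.009, "y": -0.062, "z": -0.019, "wz": -0.048},
    {"x": 0.019, "y": -0.06, "z": -0.019, "wz": -0.048},
    {"x": 0.027, "y": -0.057, "z": -0.019, "wz": -0.048},
  ],
)

```text
schema error: expected keys x, y, z, wx, wy, wz, fingers
```

apply_moves(
  series=[
    {"x": -0.036, "y": -0.052, "z": -0.019, "wx": 0, "wy": 0, "wz": -0.048, "fingers": 1},
    {"x": -0.028, "y": -0.057, "z": -0.019, "wx": 0, "wy": 0, "wz": -0.048, "fingers": 1},
    {"x": -0.019, "y": -0.06, "z": -0.019, "wx": 0, "wy": 0, "wz": -0.048, "fingers": 1},
    {"x": -0.01, "y": -0.062, "z": -0.019, "wx": 0, "wy": 0, "wz": -0.048, "fingers": 1},
    {"x": 0, "y": -0.063, "z": -0.019, "wx": 0, "wy": 0, "wz": -0.048, "fingers": 1},
    {"x": 0.009, "y": -0.062, "z": -0.019, "wx": 0, "wy": 0, "wz": -0.048, "fingers": 1},
    {"x": 0.019, "y": -0.06, "z": -0.019, "wx": 0, "wy": 0, "wz": -0.048, "fingers": 1},
    {"x": 0.027, "y": -0.057, "z": -0.019, "wx": 0, "wy": 0, "wz": -0.048, "fingers": 1},
  ],
)

```text
clock: 1.1
tool_pos: [0.4465, -0.2416, 0.3589]
eef_rot: [1.0, 0.014, -0.004, -0.002]
contact_force: [0.4, -0.1, 0.3]
opening: 1.0
```

```bash
sed -i 's/^        print(dict.*/        print("{"+", ".join(f"\\"{k}\\": {float(a):g}" for k,a in zip(("x","y","z","wx","wy","wz"),np.round(np.r_[d,v],3)+0.))+"}")/' h.py; python3 - <<'E'
from h import *
s=get_state();print(s["clock"],s["tool_pos"],yaw_now(s),s["q"])
plan((.53,.25,.40),95,step=.06,turn=10.4)
E
```

```text
1.1 [ 0.44651082 -0.24157095  0.35887013] 1.5500869481153672 [ 0.7977673   0.44084822 -0.60174266  1.71562773  0.27504876  1.08030771
  0.13468568]
from [ 0.4465 -0.2416  0.3589] n 9
{"x": 0.013, "y": -0.068, "z": -0.006, "wx": 0, "wy": 0, "wz": -0.058}
{"x": 0.025, "y": -0.064, "z": -0.006, "wx": 0, "wy": 0, "wz": -0.058}
{"x": 0.037, "y": -0.059, "z": -0.006, "wx": 0, "wy": 0, "wz": -0.058}
{"x": 0.047, "y": -0.051, "z": -0.006, "wx": 0, "wy": 0, "wz": -0.058}
{"x": 0.055, "y": -0.042, "z": -0.006, "wx": 0, "wy": 0, "wz": -0.058}
{"x": 0.062, "y": -0.031, "z": -0.006, "wx": 0, "wy": 0, "wz": -0.058}
{"x": 0.066, "y": -0.02, "z": -0.006, "wx": 0, "wy": 0, "wz": -0.058}
{"x": 0.069, "y": -0.007, "z": -0.006, "wx": 0, "wy": 0, "wz": -0.058}
{"x": 0.069, "y": 0.005, "z": -0.006, "wx": 0, "wy": 0, "wz": -0.058}
```

apply_moves(
  series=[
    {"x": 0.013, "y": -0.068, "z": -0.006, "wx": 0, "wy": 0, "wz": -0.058, "fingers": 1},
    {"x": 0.025, "y": -0.064, "z": -0.006, "wx": 0, "wy": 0, "wz": -0.058, "fingers": 1},
    {"x": 0.037, "y": -0.059, "z": -0.006, "wx": 0, "wy": 0, "wz": -0.058, "fingers": 1},
    {"x": 0.047, "y": -0.051, "z": -0.006, "wx": 0, "wy": 0, "wz": -0.058, "fingers": 1},
    {"x": 0.055, "y": -0.042, "z": -0.006, "wx": 0, "wy": 0, "wz": -0.058, "fingers": 1},
    {"x": 0.062, "y": -0.031, "z": -0.006, "wx": 0, "wy": 0, "wz": -0.058, "fingers": 1},
    {"x": 0.066, "y": -0.02, "z": -0.006, "wx": 0, "wy": 0, "wz": -0.058, "fingers": 1},
    {"x": 0.069, "y": -0.007, "z": -0.006, "wx": 0, "wy": 0, "wz": -0.058, "fingers": 1},
  ],
)

```text
clock: 2.1
tool_pos: [0.5128, 0.2077, 0.3983]
eef_rot: [0.722, 0.691, -0.003, -0.003]
contact_force: [0.2, 0.0, -0.7]
opening: 1.0
```

```bash
python3 - <<'E'
from h import *
s=get_state();print(s["clock"],s["tool_pos"],yaw_now(s),s["q"])
m=camera_model("wrist");p,d=snapshot("wrist");np.savez("w1.npz",p=p,d=d,K=m["camera_matrix"],T=m["world_from_camera"])
print(m);cv2.imwrite("pics/w1.png",p[...,::-1])
E
```

```text
2.1 [0.51283621 0.20773132 0.39833855] 87.48085120945116 [ 0.09996341  0.57733762 -1.00903193  1.50885862  0.48866824  1.3342954
  0.57374688]
{'camera_matrix': array([[309.70691629,   0.        , 319.77409553],
       [  0.        , 309.70691629, 202.51169943],
       [  0.        ,   0.        ,   1.        ]]), 'world_from_camera': array([[ 4.43787337e-02, -9.63826568e-01, -2.62809578e-01,
         4.45165621e-01],
       [ 9.99014771e-01,  4.28471494e-02,  1.15589000e-02,
         2.09919625e-01],
       [ 1.19866351e-04, -2.63063620e-01,  9.64778481e-01,
         5.45967808e-01],
       [ 0.00000000e+00,  0.00000000e+00,  0.00000000e+00,
         1.00000000e+00]])}
```

View pics/w1.png

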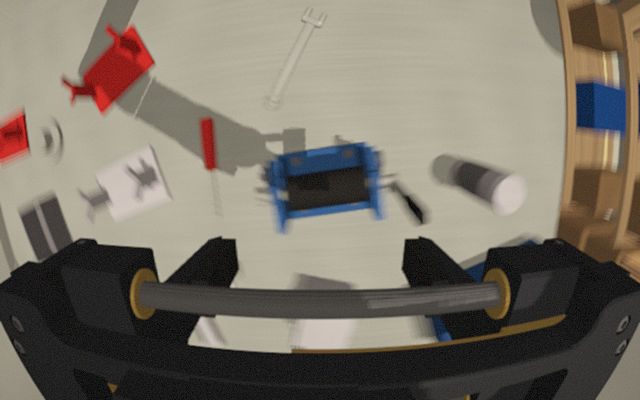

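The wrist view shows the roller at (328,185) between the cheeks (~(278,190) and (375,180)), and the lever from (392,182) to its tip at (420,215), nothing near it.

```bash
cat >> h.py <<'E'
def wcloud(f):
    K,T,d=f["K"],f["T"],f["d"];v,u=np.mgrid[0:400,0:640]
    a=(u-K[0,2])/K[0,0];b=(v-K[1,2])/K[1,1];r=np.hypot(a,b)+1e-9;t=np.tan(np.minimum(r,1.4))/r
    c=np.stack([a*t*d,-b*t*d,-d],-1);return c@T[:3,:3].T+T[:3,3]
def wlook(name):
    m=camera_model("wrist");p,d=snapshot("wrist");f=dict(p=p,d=d,K=m["camera_matrix"],T=m["world_from_camera"]);np.savez(name+".npz",**f)
    cv2.imwrite(f"pics/{name}.png",p[...,::-1]);return f
E
python3 - <<'E'
from h import *
f=np.load("w1.npz");W=wcloud(f);p=f["p"].astype(int);d=f["d"];ok=d>0
box=np.zeros(d.shape,bool);box[130:238,250:440]=1
blue=(p[...,2]>p[...,0]+25)&ok&box
t=W[blue];t=t[(t[:,2]>.155)&(t[:,2]<.172)];print("cheeks",len(t),rect(t),np.percentile(t[:,2],[10,50,90]))
k=cv2.kmeans(t[:,:2].astype(np.float32),2,None,(3,50,1e-6),5,2)
for j in(0,1):q=t[k[1][:,0]==j];print(len(q),q.mean(0),rect(q))
box[:]=0;box[170:235,385:440]=1
D=W[(p.max(-1)<75)&ok&box]
for a in np.arange(.1,.24,.02):
    q=D[(D[:,2]>a)&(D[:,2]<a+.02)];print(round(a,2),len(q),q.mean(0) if len(q) else'', np.ptp(q,0) if len(q) else '')
E
```

```text
cheeks 680 [array([540.7, 211.1]), array([ 81.7, 136. ]), np.float64(5.5)] [0.15736245 0.16440969 0.16593095]
442 [0.53014174 0.27298915 0.16343418] [array([534.7, 273.4]), array([81.7, 10.9]), np.float64(5.8)]
238 [0.5423456  0.14762969 0.16208224] [array([546. , 153.1]), array([81.8, 17.7]), np.float64(8.6)]
0.1 0  
0.12 0  
0.14 3 [0.54632465 0.31789978 0.15484537] [0.00013737 0.00259145 0.00075303]
0.16 25 [0.54519792 0.31611656 0.17285175] [0.00260841 0.00797351 0.01554492]
0.18 35 [0.54644901 0.31626663 0.19036778] [0.00255379 0.00933291 0.01928777]
0.2 62 [0.54902823 0.31595367 0.21085407] [0.01673234 0.01236248 0.01965867]
0.22 56 [0.55322733 0.31762226 0.22182939] [0.0133806  0.00910076 0.00366664]
```

```bash
python3 - <<'E'
from h import *
a=plan((.556,.316,.28),95)
a=plan((.556,.316,.182),95,a)
E
```

```text
from [0.5113 0.2171 0.3992] n 3
{"x": 0.041, "y": 0.018, "z": 0.05, "wx": -0.001, "wy": -0.001, "wz": -0.012}
{"x": 0.041, "y": 0.019, "z": 0.05, "wx": -0.001, "wy": -0.001, "wz": -0.012}
{"x": 0.04, "y": 0.021, "z": 0.05, "wx": -0.001, "wy": -0.001, "wz": -0.012}
from [0.556 0.316 0.28 ] n 2
{"x": 0, "y": 0, "z": 0.061, "wx": 0, "wy": 0, "wz": 0}
{"x": 0, "y": 0, "z": 0.061, "wx": 0, "wy": 0, "wz": 0}
```

apply_moves(
  series=[
    {"x": 0.041, "y": 0.018, "z": 0.05, "wx": 0, "wy": 0, "wz": -0.012, "fingers": 1},
    {"x": 0.041, "y": 0.019, "z": 0.05, "wx": 0, "wy": 0, "wz": -0.012, "fingers": 1},
    {"x": 0.04, "y": 0.021, "z": 0.05, "wx": 0, "wy": 0, "wz": -0.012, "fingers": 1},
    {"x": 0, "y": 0, "z": 0, "wx": 0, "wy": 0, "wz": 0, "fingers": 1},
  ],
)

```text
clock: 2.65
tool_pos: [0.5569, 0.3204, 0.2748]
eef_rot: [0.675, 0.738, 0.0, -0.006]
contact_force: [0.2, -1.2, 0.9]
opening: 1.0
```

```bash
python3 - <<'E'
from h import *
s=get_state();print(yaw_now(s),s["q"])
a=plan((.556,.316,.182),95)
E
```

```text
95.0912799034761 [-0.13436179  0.81404143 -0.93305119  1.44010617  0.65781517  1.21971016
  0.51930165]
from [0.5569 0.3204 0.2748] n 2
{"x": -0.003, "y": 0, "z": 0.058, "wx": -0.001, "wy": -0.002, "wz": 0}
{"x": -0.003, "y": -0.001, "z": 0.058, "wx": -0.001, "wy": -0.002, "wz": 0}
```

apply_moves(
  series=[
    {"x": -0.003, "y": 0, "z": 0.04, "wx": -0.001, "wy": -0.002, "wz": 0, "fingers": 1},
    {"x": -0.002, "y": 0, "z": 0.04, "wx": -0.001, "wy": -0.002, "wz": 0, "fingers": 1},
    {"x": 0, "y": 0, "z": 0.036, "wx": 0, "wy": 0, "wz": 0, "fingers": 1},
    {"x": 0, "y": 0, "z": 0, "wx": 0, "wy": 0, "wz": 0, "fingers": 0},
    {"x": 0, "y": 0, "z": 0, "wx": 0, "wy": 0, "wz": 0, "fingers": -0.5},
  ],
  force=12,
)

```text
clock: 3.28
tool_pos: [0.5591, 0.3134, 0.1851]
eef_rot: [0.678, 0.735, 0.001, 0.002]
contact_force: [-0.1, 0.1, 0.2]
opening: 0.8
```

```bash
python3 - <<'E'
from h import *
s=get_state();print(yaw_now(s),s["opening"],s["contact_force"])
f=wlook("w2")
E
```

```text
94.64811238907907 0.7996486445659697 [-0.07481088  0.05753676  0.15614332]
```

View pics/w2.png

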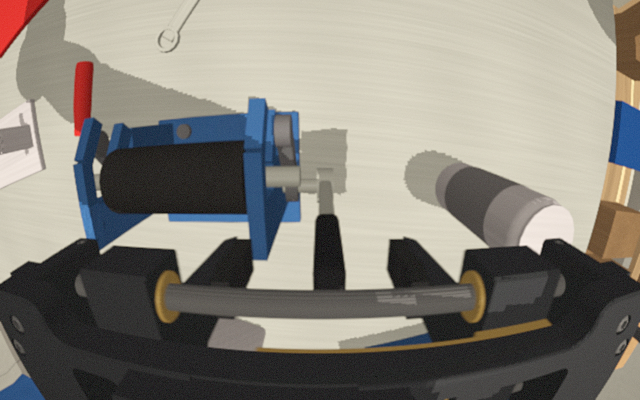

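The lever grip (328,250) stands midway between the fingers (240 and 400); closing on it.

apply_moves(
  series=[
    {"x": 0, "y": 0, "z": 0, "wx": 0, "wy": 0, "wz": 0, "fingers": -0.9},
    {"x": 0, "y": 0, "z": 0, "wx": 0, "wy": 0, "wz": 0, "fingers": -0.9},
    {"x": 0, "y": 0, "z": 0, "wx": 0, "wy": 0, "wz": 0, "fingers": -0.9},
    {"x": 0, "y": 0, "z": 0, "wx": 0, "wy": 0, "wz": 0, "fingers": -0.9},
    {"x": 0, "y": 0, "z": 0, "wx": 0, "wy": 0, "wz": 0, "fingers": -0.9},
    {"x": 0, "y": 0, "z": 0, "wx": 0, "wy": 0, "wz": 0, "fingers": -0.9},
    {"x": 0, "y": 0, "z": 0, "wx": 0, "wy": 0, "wz": 0, "fingers": -0.9},
  ],
  force=12,
)

```text
clock: 4.2
tool_pos: [0.5598, 0.3177, 0.1885]
eef_rot: [0.677, 0.736, 0.005, 0.001]
contact_force: [0.1, 0.6, 0.8]
opening: 0.152
```

```bash
python3 - <<'E'
from h import *
s=get_state();print(yaw_now(s),s["opening"],s["contact_force"],s["tool_pos"])
# arc in bracket xz; TCP = grip - 19mm in z ; tool y ~ world sin/-cos: print tool-frame deltas
p=s["tool_pos"];c,sn=np.cos(np.radians(5)),np.sin(np.radians(5))
bx=(p[0]-.539)*c+(p[1]-.2095)*sn; by=-(p[0]-.539)*sn+(p[1]-.2095)*c
print("bracket",bx,by,p[2]+.019,"ang",np.degrees(np.arctan2(p[2]+.019-.07,bx-.02)),"r",np.hypot(p[2]+.019-.07,bx-.02))
a0=np.arctan2(p[2]+.019-.07,bx-.02);r=np.hypot(p[2]+.019-.07,bx-.02)
A=np.linspace(a0,np.radians(167),11)
X=r*np.cos(A);Z=r*np.sin(A);print(np.round(np.c_[np.degrees(A[1:]),np.diff(X)/.8,-np.diff(Z)/.8],4))
E
```

```text
94.72224171163177 0.15196669715837127 [0.06186068 0.62554806 0.79948343] [0.55981576 0.31769833 0.18845534]
bracket 0.03016665803377966 0.10597239345225934 0.20745533657282755 ang 85.76991429622856 r 0.137830803842701
[[ 9.389290e+01 -2.440000e-02 -1.000000e-04]
 [ 1.020159e+02 -2.420000e-02  3.400000e-03]
 [ 1.101389e+02 -2.350000e-02  6.800000e-03]
 [ 1.182619e+02 -2.230000e-02  1.000000e-02]
 [ 1.263850e+02 -2.060000e-02  1.300000e-02]
 [ 1.345080e+02 -1.860000e-02  1.580000e-02]
 [ 1.426310e+02 -1.610000e-02  1.830000e-02]
 [ 1.507540e+02 -1.340000e-02  2.040000e-02]
 [ 1.588770e+02 -1.040000e-02  2.210000e-02]
 [ 1.670000e+02 -7.200000e-03  2.330000e-02]]
```

apply_moves(
  series=[
    {"x": 0, "y": -0.024, "z": 0.001, "wx": 0, "wy": 0, "wz": 0, "fingers": -0.9},
    {"x": 0, "y": -0.024, "z": 0.003, "wx": 0, "wy": 0, "wz": 0, "fingers": -0.9},
    {"x": 0, "y": -0.023, "z": 0.007, "wx": 0, "wy": 0, "wz": 0, "fingers": -0.9},
    {"x": 0, "y": -0.022, "z": 0.01, "wx": 0, "wy": 0, "wz": 0, "fingers": -0.9},
    {"x": 0, "y": -0.02, "z": 0.013, "wx": 0, "wy": 0, "wz": 0, "fingers": -0.9},
  ],
)

```text
clock: 4.82
tool_pos: [0.4771, 0.3105, 0.1649]
eef_rot: [0.68, 0.733, 0.013, 0.006]
contact_force: [2.0, 0.6, 3.1]
opening: 0.159
```

```bash
cat > lev.py <<'E'
from h import *
s=get_state();print(yaw_now(s),s["opening"],s["contact_force"],s["tool_pos"],R.from_quat(s["eef_rot"]).as_matrix()[:,2])
p=s["tool_pos"];c,sn=np.cos(np.radians(5)),np.sin(np.radians(5))
bx=(p[0]-.539)*c+(p[1]-.2095)*sn; by=-(p[0]-.539)*sn+(p[1]-.2095)*c
a0=np.arctan2(p[2]+.019-.07,bx-.02);r=np.hypot(p[2]+.019-.07,bx-.02)
print("bracket",bx,by,p[2]+.019,"ang",np.degrees(a0),"r",r)
A=np.linspace(a0,np.radians(168),6);rr=np.linspace(r,.135,6)
X=rr*np.cos(A);Z=rr*np.sin(A);print(np.round(np.c_[np.degrees(A[1:]),np.diff(X)/.8,-np.diff(Z)/.8],4))
E
python3 lev.py
```

```text
94.36543439253319 0.15934807316313043 [1.99205179 0.61452501 3.06737546] [0.47711379 0.31050395 0.16491038] [ 0.0269364   0.01010455 -0.99958608]
bracket -0.05284764368242686 0.1060133415256286 0.1839103818374359 ang 122.59961277733525 r 0.1352122563987166
[[ 1.316797e+02 -2.130000e-02  1.620000e-02]
 [ 1.407598e+02 -1.850000e-02  1.930000e-02]
 [ 1.498398e+02 -1.520000e-02  2.200000e-02]
 [ 1.589199e+02 -1.150000e-02  2.410000e-02]
 [ 1.680000e+02 -7.600000e-03  2.560000e-02]]
```

apply_moves(
  series=[
    {"x": 0, "y": -0.021, "z": 0.016, "wx": 0, "wy": 0, "wz": 0, "fingers": -0.9},
    {"x": 0, "y": -0.018, "z": 0.019, "wx": 0, "wy": 0, "wz": 0, "fingers": -0.9},
    {"x": 0, "y": -0.015, "z": 0.022, "wx": 0, "wy": 0, "wz": 0, "fingers": -0.9},
    {"x": 0, "y": -0.011, "z": 0.023, "wx": 0, "wy": 0, "wz": 0, "fingers": -0.9},
    {"x": 0, "y": -0.007, "z": 0.018, "wx": 0, "wy": 0, "wz": 0, "fingers": -0.9},
  ],
)

```text
clock: 5.45
tool_pos: [0.4251, 0.3059, 0.0867]
eef_rot: [0.679, 0.733, 0.017, 0.011]
contact_force: [2.1, -2.7, 17.8]
opening: 0.159
```

```bash
python3 lev.py
```

```text
94.37754406385365 0.1586087979286098 [ 2.09784007 -2.66152739 17.77269434] [0.42514314 0.30594054 0.08671353] [ 0.03904951  0.00955467 -0.9991916 ]
bracket -0.10501825364161359 0.10599683622640305 0.10571352781997206 ang 164.05713504835603 r 0.13001930553939575
[[ 1.648457e+02 -1.800000e-03  1.800000e-03]
 [ 1.656343e+02 -1.800000e-03  1.900000e-03]
 [ 1.664229e+02 -1.800000e-03  1.900000e-03]
 [ 1.672114e+02 -1.700000e-03  2.000000e-03]
 [ 1.680000e+02 -1.700000e-03  2.000000e-03]]
```

apply_moves(
  series=[
    {"x": 0, "y": -0.001, "z": 0.005, "wx": 0, "wy": 0, "wz": 0, "fingers": -0.9},
    {"x": 0, "y": 0, "z": 0.005, "wx": 0, "wy": 0, "wz": 0, "fingers": -0.9},
  ],
)

```text
clock: 5.7
tool_pos: [0.4253, 0.3059, 0.081]
eef_rot: [0.679, 0.734, 0.018, 0.013]
contact_force: [-1.8, -2.5, 15.7]
opening: 0.158
```

```bash
python3 lev.py
```

```text
94.4511434239009 0.158403488065903 [-1.75628624 -2.52056428 15.67797477] [0.4253463  0.30594033 0.08097938] [ 0.0435312   0.00833899 -0.99901726]
bracket -0.10481588232877934 0.10597891979123052 0.09997937581092672 ang 166.49403937902255 r 0.12836575655339108
[[ 1.667952e+02 -1.800000e-03  4.000000e-04]
 [ 1.670964e+02 -1.800000e-03  5.000000e-04]
 [ 1.673976e+02 -1.800000e-03  5.000000e-04]
 [ 1.676988e+02 -1.800000e-03  5.000000e-04]
 [ 1.680000e+02 -1.800000e-03  5.000000e-04]]
```

apply_moves(
  series=[
    {"x": 0, "y": 0, "z": 0.001, "wx": 0, "wy": 0, "wz": 0, "fingers": -0.3},
    {"x": 0, "y": 0, "z": 0.001, "wx": 0, "wy": 0, "wz": 0, "fingers": 0},
    {"x": 0, "y": 0, "z": 0, "wx": 0, "wy": 0, "wz": 0, "fingers": 0},
    {"x": 0, "y": 0, "z": -0.03, "wx": 0, "wy": 0, "wz": 0, "fingers": 1},
    {"x": 0, "y": 0, "z": -0.06, "wx": 0, "wy": 0, "wz": 0, "fingers": 1},
    {"x": 0, "y": 0, "z": -0.07, "wx": 0, "wy": 0, "wz": 0, "fingers": 1},
    {"x": 0, "y": 0, "z": -0.07, "wx": 0, "wy": 0, "wz": 0, "fingers": 1},
  ],
)

```text
clock: 6.58
tool_pos: [0.4167, 0.3011, 0.2638]
eef_rot: [0.68, 0.733, 0.012, 0.014]
contact_force: [1.5, 0.7, 0.2]
opening: 0.922
```

```bash
python3 - <<'E'
from h import *
s=get_state();print(s["clock"],s["tool_pos"],yaw_now(s),s["opening"],s["q"])
plan((.48,.215,.33),5,step=.06,turn=10.4)
E
```

```text
6.575 [0.41671749 0.30107608 0.26376761] 94.36679641888277 0.9223583251001707 [-0.16440011  0.63696928 -0.93945716  1.86973088  0.66919856  0.95690422
  0.23295513]
from [0.4167 0.3011 0.2638] n 9
{"x": -0.013, "y": 0.008, "z": -0.009, "wx": 0.001, "wy": -0.001, "wz": 0.055}
{"x": -0.011, "y": 0.01, "z": -0.009, "wx": 0.001, "wy": -0.001, "wz": 0.055}
{"x": -0.009, "y": 0.012, "z": -0.009, "wx": 0.001, "wy": -0.001, "wz": 0.055}
{"x": -0.007, "y": 0.013, "z": -0.009, "wx": 0.001, "wy": -0.001, "wz": 0.055}
{"x": -0.005, "y": 0.014, "z": -0.009, "wx": 0.001, "wy": -0.001, "wz": 0.055}
{"x": -0.002, "y": 0.015, "z": -0.009, "wx": 0.001, "wy": -0.001, "wz": 0.055}
{"x": 0, "y": 0.015, "z": -0.009, "wx": 0.001, "wy": -0.001, "wz": 0.055}
{"x": 0.003, "y": 0.015, "z": -0.009, "wx": 0.001, "wy": -0.001, "wz": 0.055}
{"x": 0.005, "y": 0.014, "z": -0.009, "wx": 0.001, "wy": -0.001, "wz": 0.055}
```

apply_moves(
  series=[
    {"x": -0.013, "y": 0.008, "z": -0.009, "wx": 0.001, "wy": -0.001, "wz": 0.057, "fingers": 1},
    {"x": -0.011, "y": 0.01, "z": -0.009, "wx": 0.001, "wy": -0.001, "wz": 0.057, "fingers": 1},
    {"x": -0.009, "y": 0.012, "z": -0.009, "wx": 0.001, "wy": -0.001, "wz": 0.057, "fingers": 1},
    {"x": -0.007, "y": 0.013, "z": -0.009, "wx": 0.001, "wy": -0.001, "wz": 0.057, "fingers": 1},
    {"x": -0.005, "y": 0.014, "z": -0.009, "wx": 0.001, "wy": -0.001, "wz": 0.057, "fingers": 1},
    {"x": -0.002, "y": 0.015, "z": -0.009, "wx": 0.001, "wy": -0.001, "wz": 0.057, "fingers": 1},
    {"x": 0, "y": 0.015, "z": -0.009, "wx": 0.001, "wy": -0.001, "wz": 0.057, "fingers": 1},
    {"x": 0.003, "y": 0.015, "z": -0.009, "wx": 0.001, "wy": -0.001, "wz": 0.057, "fingers": 1},
  ],
)

```text
clock: 7.58
tool_pos: [0.4694, 0.22, 0.3284]
eef_rot: [0.996, 0.085, 0.003, 0.001]
contact_force: [-0.6, -0.5, -0.5]
opening: 0.995
```

```bash
python3 - <<'E'
from h import *
s=get_state();print(s["clock"],s["tool_pos"],yaw_now(s),s["opening"],s["q"])
f=wlook("w3");W=wcloud(f)
cv2.imwrite("pics/w3.png",f["p"][...,::-1])
n="scene";p,d=snapshot(n);np.savez("scene3.npz",p=p,d=d)
c=cv2.resize(p[120:260,320:480],None,fx=3,fy=3,interpolation=cv2.INTER_CUBIC)
c=cv2.copyMakeBorder(c,0,0,0,0,0);w=f["p"]
o=np.zeros((420,480+320,3),np.uint8);o[:,:480]=c;o[:200,480:]=cv2.resize(w,(320,200));cv2.imwrite("pics/c3.png",o[...,::-1])
E
```

```text
7.575 [0.46942961 0.22003561 0.32840614] 9.69928683714187 0.9951022912888915 [-0.14962648  0.4816745  -0.59351436  1.7500325   0.31796633  1.00300876
 -0.6935662 ]
```

View pics/c3.png

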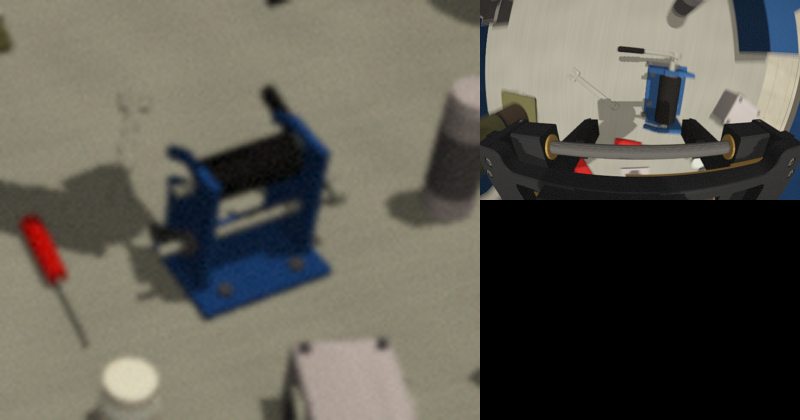

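The lever now points forward (wrist view: grip at ~(300,100), roller at ~(375,200)); the roller is still seated. Checking the lever's angle and the roller's place from the wrist depth.

```bash
python3 - <<'E'
from h import *
f=np.load("w3.npz");W=wcloud(f);p=f["p"].astype(int);d=f["d"]
def tob(P,o=(.539,.2095),a=5.0):
    c,s=np.cos(np.radians(a)),np.sin(np.radians(a));x=P[:,0]-o[0];y=P[:,1]-o[1];return np.c_[c*x+s*y,-s*x+c*y,P[:,2]]*1000
dark=(p.max(-1)<70)&(d>0)
b=np.zeros(d.shape,bool);b[70:130,260:400]=1
B=tob(W[dark&b]);B=B[(B[:,2]>60)&(abs(B[:,1]-106)<20)]
print("grip",len(B),B.min(0),B.max(0),B.mean(0));k=np.polyfit(B[:,0],B[:,2],1);print("slope deg",np.degrees(np.arctan(k[0])),"z at x=-106",np.polyval(k,-106))
b[:]=0;b[130:262,325:430]=1
blue=(p[...,2]>p[...,0]+25)&(d>0)&b
t=W[blue];t=t[(t[:,2]>.158)&(t[:,2]<.172)];print("cheeks",len(t),rect(t))
k=cv2.kmeans(t[:,:2].astype(np.float32),2,None,(3,50,1e-6),5,2)
for j in(0,1):q=t[k[1][:,0]==j];print(len(q),q.mean(0),rect(q))
r=W[dark&b];r=r[(r[:,2]>.12)&(r[:,2]<.17)];q=tob(r);q=q[(abs(q[:,1])<56)]
# circle fit in bracket xz, known radius 25
from scipy.optimize import least_squares
g=least_squares(lambda v:np.hypot(q[:,0]-v[0],q[:,2]-v[1])-25,[0,131],loss="soft_l1").x
print("roller",len(q),q.min(0),q.max(0),"axis xz",g)
plan(np.array([.539,.2095,.24]),5)
E
```

```text
grip 500 [-124.34871816   98.46227293   93.98684511] [-64.85220537 110.34423535 117.53290837] [-95.2218915  104.11934546 109.34153816]
slope deg -14.425045560165136 z at x=-106 112.11390863514725
cheeks 1031 [array([543.4, 209.8]), array([ 79.8, 139.1]), np.float64(6.1)]
374 [0.54328382 0.14627252 0.1633278 ] [array([545. , 146.9]), array([69.2,  9.2]), np.float64(10.4)]
657 [0.53533515 0.27306352 0.16424174] [array([536.6, 273.4]), array([79.8, 10.6]), np.float64(5.6)]
roller 3908 [-26.98613019 -55.47654614 130.81171348] [ 21.94367884  55.17285107 158.91672237] axis xz [ -1.4759287 131.7435836]
from [0.4706 0.2193 0.3287] n 3
{"x": 0.027, "y": 0.009, "z": 0.037, "wx": 0, "wy": -0.001, "wz": 0.009}
{"x": 0.027, "y": 0.008, "z": 0.037, "wx": 0, "wy": -0.001, "wz": 0.009}
{"x": 0.028, "y": 0.007, "z": 0.037, "wx": 0, "wy": -0.001, "wz": 0.009}
```

apply_moves(
  series=[
    {"x": 0.027, "y": 0.009, "z": 0.037, "wx": 0, "wy": -0.001, "wz": 0.009, "fingers": 1},
    {"x": 0.027, "y": 0.008, "z": 0.037, "wx": 0, "wy": -0.001, "wz": 0.009, "fingers": 1},
    {"x": 0.026, "y": 0.007, "z": 0.036, "wx": 0, "wy": -0.001, "wz": 0.009, "fingers": 1},
    {"x": 0, "y": 0, "z": 0, "wx": 0, "wy": 0, "wz": 0, "fingers": 1},
  ],
)

```text
clock: 8.18
tool_pos: [0.5368, 0.2116, 0.2381]
eef_rot: [0.999, 0.051, -0.002, 0.001]
contact_force: [0.8, 0.1, 0.2]
opening: 1.004
```

```bash
python3 - <<'E'
from h import *
s=get_state();print(s["clock"],s["tool_pos"],yaw_now(s),s["opening"])
plan(np.array([.538,.2095,.112]),5,step=.035)
E
```

```text
8.175 [0.53676545 0.21164917 0.23810576] 5.891277156167314 1.0036648195103637
from [0.5368 0.2116 0.2381] n 4
{"x": 0, "y": 0.001, "z": 0.039, "wx": 0, "wy": 0, "wz": 0.001}
{"x": 0, "y": 0.001, "z": 0.039, "wx": 0, "wy": 0, "wz": 0.001}
{"x": 0, "y": 0.001, "z": 0.039, "wx": 0, "wy": 0, "wz": 0.001}
{"x": 0, "y": 0.001, "z": 0.039, "wx": 0, "wy": 0, "wz": 0.001}
```

apply_moves(
  series=[
    {"x": 0, "y": 0.001, "z": 0.039, "wx": 0, "wy": 0, "wz": 0.001, "fingers": 1},
    {"x": 0, "y": 0.001, "z": 0.039, "wx": 0, "wy": 0, "wz": 0.001, "fingers": 1},
    {"x": 0, "y": 0.001, "z": 0.039, "wx": 0, "wy": 0, "wz": 0.001, "fingers": 1},
    {"x": 0, "y": 0, "z": 0.034, "wx": 0, "wy": 0, "wz": 0, "fingers": 1},
    {"x": 0, "y": 0, "z": 0, "wx": 0, "wy": 0, "wz": 0, "fingers": 1},
  ],
)

```text
clock: 8.8
tool_pos: [0.5335, 0.2162, 0.1199]
eef_rot: [0.998, 0.056, -0.0, -0.003]
contact_force: [-0.5, -0.7, 0.3]
opening: 0.998
```

```bash
python3 - <<'E'
from h import *
s=get_state();print(s["clock"],s["tool_pos"],yaw_now(s),s["opening"],s["contact_force"],R.from_quat(s["eef_rot"]).as_matrix()[:,2])
E
```

```text
8.8 [0.53345558 0.21617911 0.11994559] 6.466399806501778 0.9978864643069589 [-0.45186497 -0.67085298  0.30002824] [-7.17125253e-04  6.16531579e-03 -9.99980737e-01]
```

apply_moves(
  series=[
    {"x": 0.005, "y": 0.009, "z": 0.01, "wx": 0, "wy": 0, "wz": 0.007, "fingers": 1},
    {"x": 0, "y": 0, "z": 0, "wx": 0, "wy": 0, "wz": 0, "fingers": 1},
  ],
)

```text
clock: 9.05
tool_pos: [0.5393, 0.2105, 0.1143]
eef_rot: [0.999, 0.046, 0.001, -0.004]
contact_force: [-0.9, -0.3, 0.1]
opening: 1.003
```

```bash
python3 - <<'E'
from h import *
for i in range(2):
    s=get_state();print(s["clock"],s["tool_pos"],yaw_now(s),s["opening"],s["contact_force"],R.from_quat(s["eef_rot"]).as_matrix()[:,2])
    snapshot("top")
E
```

```text
9.05 [0.53928954 0.21049494 0.11429651] 5.24686962570878 1.0025226503024012 [-0.86162691 -0.29473832  0.06856821] [ 0.00252263  0.00847599 -0.9999609 ]
9.1 [0.53936847 0.21150093 0.11477069] 5.296386668322135 0.9981334956460443 [-0.40787588  0.00163988  0.68102502] [ 0.00331619  0.00986418 -0.99994585]
```

apply_moves(
  series=[
    {"x": 0, "y": 0.001, "z": 0.003, "wx": 0, "wy": 0, "wz": 0, "fingers": -0.2},
    {"x": 0, "y": 0, "z": 0, "wx": 0, "wy": 0, "wz": 0, "fingers": -0.2},
    {"x": 0, "y": 0, "z": 0, "wx": 0, "wy": 0, "wz": 0, "fingers": -0.2},
    {"x": 0, "y": 0, "z": 0, "wx": 0, "wy": 0, "wz": 0, "fingers": -0.2},
    {"x": 0, "y": 0, "z": 0, "wx": 0, "wy": 0, "wz": 0, "fingers": -0.2},
    {"x": 0, "y": 0, "z": 0, "wx": 0, "wy": 0, "wz": 0, "fingers": -0.2},
  ],
  force=35,
)

```text
clock: 9.9
tool_pos: [0.5388, 0.2112, 0.1131]
eef_rot: [0.999, 0.047, 0.002, -0.005]
contact_force: [0.1, -0.6, -0.2]
opening: 0.555
```

```bash
python3 - <<'E'
from h import *
s=get_state();print(s["clock"],s["tool_pos"],yaw_now(s),s["opening"],s["contact_force"],R.from_quat(s["eef_rot"]).as_matrix()[:,2])
E
```

```text
9.9 [0.5387678  0.21120747 0.11311717] 5.352251805030586 0.5549224377393397 [ 0.08233933 -0.57955801 -0.18110982] [ 0.00294783  0.01018958 -0.99994374]
```

apply_moves(
  series=[
    {"x": 0, "y": 0, "z": -0.005, "wx": 0, "wy": 0, "wz": 0, "fingers": -0.2},
    {"x": 0, "y": 0, "z": -0.005, "wx": 0, "wy": 0, "wz": 0, "fingers": -0.2},
    {"x": 0, "y": 0, "z": 0, "wx": 0, "wy": 0, "wz": 0, "fingers": -0.2},
  ],
)

```text
clock: 10.28
tool_pos: [0.5379, 0.2102, 0.1202]
eef_rot: [0.999, 0.047, 0.0, -0.004]
contact_force: [0.1, 0.3, -5.3]
opening: 0.551
```

```bash
cat > st.py <<'E'
from h import *
s=get_state();p=s["tool_pos"];c,sn=np.cos(np.radians(5)),np.sin(np.radians(5))
bx=(p[0]-.538)*c+(p[1]-.2095)*sn; by=-(p[0]-.538)*sn+(p[1]-.2095)*c
print(s["clock"],"axle in bracket mm",np.round([bx*1e3,by*1e3,p[2]*1e3+18],1),"yaw",yaw_now(s),"open",s["opening"],"F",s["contact_force"].round(1),"M",s["moment"].round(2),"tz",R.from_quat(s["eef_rot"]).as_matrix()[:,2].round(3))
E
python3 st.py
```

```text
10.275 axle in bracket mm [ -0.    0.7 138.2] yaw 5.344115724548017 open 0.551049581839242 F [ 0.1  0.3 -5.3] M [-0.   -0.06  0.01] tz [ 0.     0.009 -1.   ]
```

apply_moves(
  series=[
    {"x": -0.01, "y": 0.001, "z": 0, "wx": 0, "wy": 0, "wz": 0, "fingers": -0.2},
    {"x": -0.01, "y": 0, "z": 0, "wx": 0, "wy": 0, "wz": 0, "fingers": -0.2},
    {"x": 0, "y": 0, "z": 0, "wx": 0, "wy": 0, "wz": 0, "fingers": -0.2},
  ],
)

```text
clock: 10.65
tool_pos: [0.52, 0.2073, 0.1198]
eef_rot: [0.999, 0.047, -0.0, -0.004]
contact_force: [0.7, 0.2, -4.8]
opening: 0.552
```

```bash
python3 st.py
```

```text
10.65 axle in bracket mm [-18.1  -0.6 137.8] yaw 5.358738471357686 open 0.5518839971780832 F [ 0.7  0.2 -4.8] M [-0.01 -0.09 -0.  ] tz [-0.001  0.008 -1.   ]
```

apply_moves(
  series=[
    {"x": -0.01, "y": 0, "z": 0.006, "wx": 0, "wy": 0, "wz": 0, "fingers": -0.2},
    {"x": -0.01, "y": 0, "z": 0.006, "wx": 0, "wy": 0, "wz": 0, "fingers": -0.2},
    {"x": -0.01, "y": 0, "z": 0.006, "wx": 0, "wy": 0, "wz": 0, "fingers": -0.2},
    {"x": 0, "y": 0, "z": 0, "wx": 0, "wy": 0, "wz": 0, "fingers": -0.2},
  ],
)

```text
clock: 11.15
tool_pos: [0.4939, 0.2052, 0.1042]
eef_rot: [0.999, 0.047, -0.001, -0.004]
contact_force: [0.3, 0.5, -4.7]
opening: 0.546
```

```bash
python3 st.py
```

```text
11.15 axle in bracket mm [-44.3  -0.4 122.2] yaw 5.390968912660415 open 0.5460584322080712 F [ 0.3  0.5 -4.7] M [-0.06 -0.11  0.01] tz [-0.002  0.008 -1.   ]
```

On the middle line at the mouth; on down the slope and clear.

apply_moves(
  series=[
    {"x": -0.011, "y": 0, "z": 0.006, "wx": 0, "wy": 0, "wz": 0, "fingers": -0.2},
    {"x": -0.011, "y": 0, "z": 0.006, "wx": 0, "wy": 0, "wz": 0, "fingers": -0.2},
    {"x": -0.011, "y": 0, "z": 0.006, "wx": 0, "wy": 0, "wz": 0, "fingers": -0.2},
    {"x": -0.012, "y": 0, "z": 0, "wx": 0, "wy": 0, "wz": 0, "fingers": -0.2},
    {"x": 0, "y": 0, "z": 0, "wx": 0, "wy": 0, "wz": 0, "fingers": -0.2},
  ],
)

```text
clock: 11.78
tool_pos: [0.4557, 0.2022, 0.089]
eef_rot: [0.999, 0.047, -0.001, -0.004]
contact_force: [0.4, -0.1, -6.0]
opening: 0.55
```

```bash
python3 st.py; python3 - <<'E'
from h import *
s=get_state();p=s["tool_pos"];Rm=R.from_quat(s["eef_rot"])
a=plan(p+[0,0,.13],5.3,(p,Rm),step=.03)
a=plan((.528,-.1823,.22),14.2,a,step=.05)
E
```

```text
11.775 axle in bracket mm [-8.27e+01 -1.00e-01  1.07e+02] yaw 5.418451787662732 open 0.5497848014347307 F [ 0.4 -0.1 -6. ] M [ 0.01 -0.14 -0.01] tz [-0.002  0.008 -1.   ]
from [0.4557 0.2022 0.089 ] n 5
{"x": 0, "y": 0, "z": -0.032, "wx": -0.001, "wy": 0, "wz": 0}
{"x": 0, "y": 0, "z": -0.032, "wx": -0.001, "wy": 0, "wz": 0}
{"x": 0, "y": 0, "z": -0.032, "wx": -0.001, "wy": 0, "wz": 0}
{"x": 0, "y": 0, "z": -0.032, "wx": -0.001, "wy": 0, "wz": 0}
{"x": 0, "y": 0, "z": -0.032, "wx": -0.001, "wy": 0, "wz": 0}
from [0.4557 0.2022 0.219 ] n 8
{"x": 0.006, "y": 0.061, "z": 0, "wx": 0, "wy": 0, "wz": -0.006}
{"x": 0.005, "y": 0.061, "z": 0, "wx": 0, "wy": 0, "wz": -0.006}
{"x": 0.003, "y": 0.061, "z": 0, "wx": 0, "wy": 0, "wz": -0.006}
{"x": 0.002, "y": 0.061, "z": 0, "wx": 0, "wy": 0, "wz": -0.006}
{"x": 0.001, "y": 0.061, "z": 0, "wx": 0, "wy": 0, "wz": -0.006}
{"x": 0, "y": 0.061, "z": 0, "wx": 0, "wy": 0, "wz": -0.006}
{"x": -0.001, "y": 0.061, "z": 0, "wx": 0, "wy": 0, "wz": -0.006}
{"x": -0.003, "y": 0.061, "z": 0, "wx": 0, "wy": 0, "wz": -0.006}
```

apply_moves(
  series=[
    {"x": -0.003, "y": 0, "z": -0.02, "wx": -0.001, "wy": 0, "wz": 0, "fingers": -0.2},
    {"x": -0.003, "y": 0, "z": -0.035, "wx": -0.001, "wy": 0, "wz": 0, "fingers": -0.2},
    {"x": 0, "y": 0, "z": -0.04, "wx": -0.001, "wy": 0, "wz": 0, "fingers": -0.2},
    {"x": 0, "y": 0, "z": -0.04, "wx": -0.001, "wy": 0, "wz": 0, "fingers": -0.2},
    {"x": 0, "y": 0, "z": -0.03, "wx": 0, "wy": 0, "wz": 0, "fingers": -0.2},
    {"x": 0.006, "y": 0.03, "z": 0, "wx": 0, "wy": 0, "wz": -0.006, "fingers": -0.2},
    {"x": 0.005, "y": 0.06, "z": 0, "wx": 0, "wy": 0, "wz": -0.006, "fingers": -0.2},
    {"x": 0.003, "y": 0.06, "z": 0, "wx": 0, "wy": 0, "wz": -0.006, "fingers": -0.2},
  ],
)

```text
clock: 12.78
tool_pos: [0.4788, 0.0864, 0.2279]
eef_rot: [0.997, 0.081, 0.004, -0.0]
contact_force: [0.5, -0.3, -5.2]
opening: 0.551
```

```bash
python3 - <<'E'
from h import *
s=get_state();print(s["opening"],s["contact_force"])
plan((.528,-.1823,.22),14.2,step=.05)
E
```

```text
0.5511434914489721 [ 0.53088863 -0.28658639 -5.24876607]
from [0.4788 0.0864 0.2279] n 6
{"x": 0.001, "y": 0.057, "z": 0.002, "wx": 0, "wy": 0, "wz": -0.005}
{"x": 0, "y": 0.057, "z": 0.002, "wx": 0, "wy": 0, "wz": -0.005}
{"x": -0.001, "y": 0.057, "z": 0.002, "wx": 0, "wy": 0, "wz": -0.005}
{"x": -0.001, "y": 0.057, "z": 0.002, "wx": 0, "wy": 0, "wz": -0.005}
{"x": -0.002, "y": 0.057, "z": 0.002, "wx": 0, "wy": 0, "wz": -0.005}
{"x": -0.003, "y": 0.057, "z": 0.002, "wx": 0, "wy": 0, "wz": -0.005}
```

apply_moves(
  series=[
    {"x": 0.001, "y": 0.057, "z": 0, "wx": 0, "wy": 0, "wz": -0.005, "fingers": -0.2},
    {"x": 0, "y": 0.055, "z": 0, "wx": 0, "wy": 0, "wz": -0.005, "fingers": -0.2},
    {"x": 0, "y": 0.02, "z": 0, "wx": 0, "wy": 0, "wz": -0.005, "fingers": -0.2},
    {"x": 0, "y": 0, "z": 0, "wx": 0, "wy": 0, "wz": 0, "fingers": -0.2},
  ],
)

```text
clock: 13.28
tool_pos: [0.4982, -0.0272, 0.2281]
eef_rot: [0.995, 0.1, 0.004, 0.002]
contact_force: [-0.1, 0.4, -5.7]
opening: 0.555
```

```bash
python3 - <<'E'
from h import *
f=wlook("w4")
s=get_state();print(s["clock"],s["tool_pos"],yaw_now(s),s["opening"],s["contact_force"],R.from_quat(s["eef_rot"]).as_matrix()[:,2])
W=wcloud(f);p=f["p"].astype(int);d=f["d"]
m=(d>0)&(p.max(-1)-p.min(-1)<40)&(abs(W[...,0]-.528)<.11)&(abs(W[...,1]+.182)<.12)
for lo,hi in((.008,.018),(.06,.108)):
    t=W[m&(W[...,2]>lo)&(W[...,2]<hi)];print(lo,len(t),rect(t))
    if lo>.05:
        k=cv2.kmeans(t[:,:2].astype(np.float32),2,None,(3,50,1e-6),5,2)
        for j in(0,1):q=t[k[1][:,0]==j];print(len(q),q.mean(0),q[:,2].max(),rect(q))
E
```

```text
13.325 [ 0.49807752 -0.02630252  0.22820201] 11.527915614863028 0.5504638420991137 [-0.87640381 -0.72218139 -5.29171926] [ 0.00846838 -0.00234253 -0.9999614 ]
0.008 0 [array([0., 0.]), array([0., 0.]), np.float64(0.0)]
0.06 0 [array([0., 0.]), array([0., 0.]), np.float64(0.0)]Traceback (most recent call last):
  File "<stdin>", line 9, in <module>
cv2.error: OpenCV(4.12.0) /io/opencv/modules/core/src/kmeans.cpp:243: error: (-2:Unspecified error) in function 'double cv::kmeans(cv::InputArray, int, cv::InputOutputArray, cv::TermCriteria, int, int, cv::OutputArray)'
> There can't be more clusters than elements (expected: 'N >= K'), where
>     'N' is 0
> must be greater than or equal to
>     'K' is 2
```

View pics/w4.png

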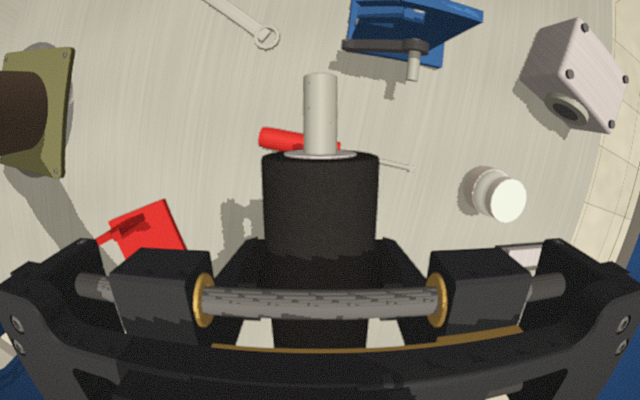

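The roller (rubber 262–378, axle end at (320,75)) sits square in the jaws; the stand is hidden behind the gripper, so I use the top/scene fix for it and measure the roller's position along its axis in the grip.

```bash
python3 - <<'E'
from h import *
f=np.load("w4.npz");W=wcloud(f);p=f["p"].astype(int);d=f["d"]
s=get_state();P=R.from_quat(s["eef_rot"]).inv().apply((W-s["tool_pos"]).reshape(-1,3)).reshape(W.shape)*1000
a=P[85:140,312:330].reshape(-1,3);print("axle y min..",a.min(0),np.median(a,0)); col=P[60:235,320];print(np.round(col[::5],0).tolist())
plan((.528,-.1823,.2),14.2,step=.05)
E
```

```text
axle y min.. [  -2.57534659  -80.72629464 -147.01457346] [  0.63260467 -69.87171665 -24.65989512]
[[1.0, -138.0, 228.0], [1.0, -132.0, 226.0], [1.0, -125.0, 226.0], [1.0, -84.0, -26.0], [1.0, -83.0, -24.0], [1.0, -81.0, -25.0], [1.0, -79.0, -25.0], [1.0, -77.0, -25.0], [1.0, -75.0, -25.0], [1.0, -73.0, -25.0], [1.0, -71.0, -26.0], [1.0, -69.0, -25.0], [1.0, -67.0, -25.0], [1.0, -65.0, -25.0], [1.0, -63.0, -25.0], [1.0, -61.0, -25.0], [1.0, -59.0, -25.0], [1.0, -57.0, -25.0], [1.0, -55.0, -25.0], [1.0, -53.0, -29.0], [1.0, -53.0, -39.0], [1.0, -52.0, -43.0], [1.0, -50.0, -42.0], [1.0, -48.0, -43.0], [1.0, -46.0, -43.0], [1.0, -45.0, -43.0], [1.0, -43.0, -43.0], [1.0, -41.0, -43.0], [1.0, -39.0, -43.0], [1.0, -37.0, -41.0], [1.0, -36.0, -43.0], [1.0, -34.0, -42.0], [1.0, -32.0, -43.0], [1.0, -30.0, -44.0], [1.0, -28.0, -44.0]]
from [ 0.4981 -0.0263  0.2282] n 4
{"x": -0.001, "y": 0.05, "z": 0.009, "wx": 0, "wy": -0.001, "wz": -0.004}
{"x": -0.001, "y": 0.05, "z": 0.009, "wx": 0, "wy": -0.001, "wz": -0.004}
{"x": -0.002, "y": 0.05, "z": 0.009, "wx": 0, "wy": -0.001, "wz": -0.004}
{"x": -0.002, "y": 0.05, "z": 0.009, "wx": 0, "wy": -0.001, "wz": -0.004}
```

apply_moves(
  series=[
    {"x": -0.001, "y": 0.05, "z": 0.006, "wx": 0, "wy": -0.001, "wz": -0.004, "fingers": -0.2},
    {"x": -0.001, "y": 0.05, "z": 0.006, "wx": 0, "wy": -0.001, "wz": -0.004, "fingers": -0.2},
    {"x": -0.002, "y": 0.05, "z": 0.006, "wx": 0, "wy": -0.001, "wz": -0.004, "fingers": -0.2},
    {"x": -0.002, "y": 0.046, "z": 0.006, "wx": 0, "wy": -0.001, "wz": -0.004, "fingers": -0.2},
    {"x": 0, "y": 0, "z": 0, "wx": 0, "wy": 0, "wz": 0, "fingers": -0.2},
  ],
)

```text
clock: 13.95
tool_pos: [0.5313, -0.1746, 0.2097]
eef_rot: [0.991, 0.133, -0.0, 0.0]
contact_force: [0.3, 0.2, -4.7]
opening: 0.552
```

```bash
python3 - <<'E'
from h import *
s=get_state();print(yaw_now(s),s["opening"],s["contact_force"],R.from_quat(s["eef_rot"]).as_matrix()[:,2])
plan((.5285,-.18,.105),14.2,step=.03)
E
```

```text
15.26583527299525 0.5521106992072141 [ 0.3223296   0.21735709 -4.65652218] [-6.70878340e-04 -6.19393063e-04 -9.99999583e-01]
from [ 0.5313 -0.1746  0.2097] n 4
{"x": -0.001, "y": 0.001, "z": 0.033, "wx": 0, "wy": 0, "wz": 0.001}
{"x": -0.001, "y": 0.001, "z": 0.033, "wx": 0, "wy": 0, "wz": 0.001}
{"x": -0.001, "y": 0.001, "z": 0.033, "wx": 0, "wy": 0, "wz": 0.001}
{"x": -0.001, "y": 0.001, "z": 0.033, "wx": 0, "wy": 0, "wz": 0.001}
```

apply_moves(
  series=[
    {"x": -0.002, "y": 0.002, "z": 0.033, "wx": 0, "wy": 0, "wz": 0.002, "fingers": -0.2},
    {"x": -0.001, "y": 0.002, "z": 0.033, "wx": 0, "wy": 0, "wz": 0.002, "fingers": -0.2},
    {"x": -0.001, "y": 0.002, "z": 0.033, "wx": 0, "wy": 0, "wz": 0.002, "fingers": -0.2},
    {"x": -0.001, "y": 0.001, "z": 0.028, "wx": 0, "wy": 0, "wz": 0, "fingers": -0.2},
    {"x": 0, "y": 0, "z": 0, "wx": 0, "wy": 0, "wz": 0, "fingers": -0.2},
  ],
)

```text
clock: 14.58
tool_pos: [0.5322, -0.1685, 0.1073]
eef_rot: [0.992, 0.129, 0.003, -0.003]
contact_force: [-1.0, 0.1, -4.3]
opening: 0.557
```

```bash
python3 - <<'E'
from h import *
p,d=snapshot("scene");np.savez("scene5.npz",p=p,d=d)
cv2.imwrite("pics/c5.png",cv2.resize(p[150:290,210:370],None,fx=4,fy=4,interpolation=cv2.INTER_CUBIC)[...,::-1])
s=get_state();print(s["clock"],s["tool_pos"],yaw_now(s),s["opening"],s["contact_force"],R.from_quat(s["eef_rot"]).as_matrix()[:,2])
plan((.5285,-.18,.066),14.2,step=.01)
E
```

```text
14.625 [ 0.5332765  -0.16829855  0.1083224 ] 14.861301180551056 0.5507131719688907 [ 0.72179513  1.08753301 -5.18890719] [ 0.00675187  0.00663865 -0.99995517]
from [ 0.5333 -0.1683  0.1083] n 5
{"x": -0.002, "y": 0.003, "z": 0.011, "wx": 0, "wy": -0.001, "wz": 0.001}
{"x": -0.002, "y": 0.003, "z": 0.011, "wx": 0, "wy": -0.001, "wz": 0.001}
{"x": -0.002, "y": 0.003, "z": 0.011, "wx": 0, "wy": -0.001, "wz": 0.001}
{"x": -0.002, "y": 0.003, "z": 0.011, "wx": 0, "wy": -0.001, "wz": 0.001}
{"x": -0.002, "y": 0.003, "z": 0.011, "wx": 0, "wy": -0.001, "wz": 0.001}
```

View pics/c5.png

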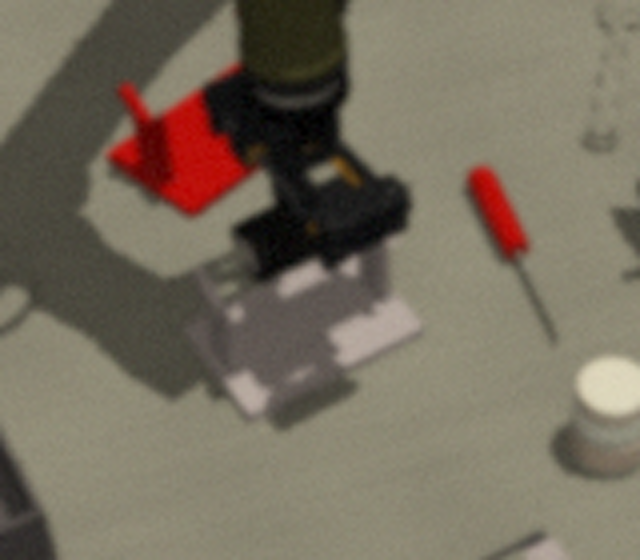

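The roller is above the stand, axle end near the left rest (220,285), still held clear. The pose reads 11 mm too far in +y, so I correct before lowering.

apply_moves(
  series=[
    {"x": -0.009, "y": 0.012, "z": 0, "wx": 0, "wy": -0.002, "wz": 0.003, "fingers": -0.2},
    {"x": 0, "y": 0, "z": 0, "wx": 0, "wy": 0, "wz": 0, "fingers": -0.2},
  ],
)

```text
clock: 14.88
tool_pos: [0.53, -0.1794, 0.1103]
eef_rot: [0.992, 0.125, 0.002, -0.002]
contact_force: [-0.7, -0.2, -4.7]
opening: 0.555
```

```bash
python3 - <<'E'
from h import *
s=get_state();print(s["clock"],s["tool_pos"],yaw_now(s),s["opening"],s["contact_force"],R.from_quat(s["eef_rot"]).as_matrix()[:,2])
plan((.5285,-.18,.085),14.2,step=.01)
E
```

```text
14.875 [ 0.5299667  -0.1794381   0.11028059] 14.347466009299296 0.554645056230481 [-0.68975493 -0.23673233 -4.6963758 ] [ 0.00351109  0.00422938 -0.99998489]
from [ 0.53   -0.1794  0.1103] n 3
{"x": -0.001, "y": 0, "z": 0.011, "wx": 0, "wy": 0, "wz": 0}
{"x": -0.001, "y": 0, "z": 0.011, "wx": 0, "wy": 0, "wz": 0}
{"x": -0.001, "y": 0, "z": 0.011, "wx": 0, "wy": 0, "wz": 0}
```

apply_moves(
  series=[
    {"x": -0.001, "y": 0.001, "z": 0.011, "wx": 0, "wy": 0, "wz": 0, "fingers": -0.2},
    {"x": -0.001, "y": 0.001, "z": 0.011, "wx": 0, "wy": 0, "wz": 0, "fingers": -0.2},
    {"x": 0, "y": 0.001, "z": 0.011, "wx": 0, "wy": 0, "wz": 0, "fingers": -0.2},
    {"x": 0, "y": 0, "z": 0, "wx": 0, "wy": 0, "wz": 0, "fingers": -0.2},
  ],
)

```text
clock: 15.38
tool_pos: [0.5295, -0.1825, 0.0827]
eef_rot: [0.992, 0.124, 0.003, -0.002]
contact_force: [0.2, 0.5, -4.6]
opening: 0.554
```

```bash
python3 - <<'E'
from h import *
s=get_state();print(s["clock"],s["tool_pos"],yaw_now(s),s["opening"],s["contact_force"],s["moment"],R.from_quat(s["eef_rot"]).as_matrix()[:,2])
plan((.5285,-.18,.068),14.2,step=.006)
E
```

```text
15.375 [ 0.5295224  -0.18245122  0.08274806] 14.29083229926421 0.5537733575136075 [ 0.24546697  0.46536548 -4.64025405] [-0.03044795 -0.07431279 -0.02941263] [ 0.00509334  0.00431799 -0.99997771]
from [ 0.5295 -0.1825  0.0827] n 3
{"x": 0, "y": -0.001, "z": 0.006, "wx": 0, "wy": -0.001, "wz": 0}
{"x": 0, "y": -0.001, "z": 0.006, "wx": 0, "wy": -0.001, "wz": 0}
{"x": 0, "y": -0.001, "z": 0.006, "wx": 0, "wy": -0.001, "wz": 0}
```

Axle at ~101 mm, no contact. Creeping down.

apply_moves(
  series=[
    {"x": 0, "y": -0.001, "z": 0.006, "wx": 0, "wy": -0.001, "wz": 0, "fingers": -0.2},
    {"x": 0, "y": -0.001, "z": 0.006, "wx": 0, "wy": -0.001, "wz": 0, "fingers": -0.2},
    {"x": 0, "y": 0, "z": 0.004, "wx": 0, "wy": 0, "wz": 0, "fingers": -0.2},
    {"x": 0, "y": 0, "z": 0, "wx": 0, "wy": 0, "wz": 0, "fingers": -0.2},
  ],
)

```text
clock: 15.88
tool_pos: [0.5296, -0.1802, 0.069]
eef_rot: [0.992, 0.125, -0.0, -0.002]
contact_force: [-0.4, -0.2, -4.6]
opening: 0.55
```

```bash
python3 - <<'E'
from h import *
s=get_state();print(s["clock"],s["tool_pos"],yaw_now(s),s["opening"],s["contact_force"],s["moment"],R.from_quat(s["eef_rot"]).as_matrix()[:,2])
E
```

```text
15.875 [ 0.52956359 -0.18024262  0.06903783] 14.32906315384898 0.5501652338101551 [-0.4288549  -0.19981956 -4.55496237] [-0.04408345 -0.08019847  0.02989639] [-9.65506485e-04  3.07502550e-03 -9.99994806e-01]
```

apply_moves(
  series=[
    {"x": 0, "y": 0, "z": 0.003, "wx": 0, "wy": 0, "wz": 0, "fingers": -0.2},
    {"x": 0, "y": 0, "z": 0.001, "wx": 0, "wy": 0, "wz": 0, "fingers": -0.2},
  ],
)

```text
clock: 16.12
tool_pos: [0.5298, -0.1803, 0.067]
eef_rot: [0.992, 0.125, 0.0, -0.001]
contact_force: [-3.1, 0.2, 7.2]
opening: 0.556
```

apply_moves(
  series=[
    {"x": 0, "y": 0, "z": 0, "wx": 0, "wy": 0, "wz": 0, "fingers": -0.2},
    {"x": 0, "y": 0, "z": 0, "wx": 0, "wy": 0, "wz": 0, "fingers": -0.2},
    {"x": 0, "y": 0, "z": 0, "wx": 0, "wy": 0, "wz": 0, "fingers": 0.2},
    {"x": 0, "y": 0, "z": 0, "wx": 0, "wy": 0, "wz": 0, "fingers": 0.6},
    {"x": 0, "y": 0, "z": 0, "wx": 0, "wy": 0, "wz": 0, "fingers": 1},
    {"x": 0, "y": 0, "z": 0, "wx": 0, "wy": 0, "wz": 0, "fingers": 1},
    {"x": 0, "y": 0, "z": 0, "wx": 0, "wy": 0, "wz": 0, "fingers": 1},
  ],
  force=6,
)

```text
clock: 17.0
tool_pos: [0.532, -0.1804, 0.0681]
eef_rot: [0.992, 0.125, 0.002, -0.001]
contact_force: [0.7, 1.0, -0.5]
opening: 0.998
```

```bash
python3 - <<'E'
from h import *
s=get_state();print(s["clock"],s["tool_pos"],yaw_now(s),s["opening"],s["contact_force"],R.from_quat(s["eef_rot"]).as_matrix()[:,2])
E
```

```text
17.0 [ 0.5319914  -0.18041619  0.0681386 ] 14.318487175096111 0.9983106112742384 [ 0.71708138  0.99836575 -0.54876928] [ 0.00462815  0.00194669 -0.9999874 ]
```

apply_moves(
  series=[
    {"x": 0, "y": 0, "z": -0.025, "wx": 0, "wy": 0, "wz": 0, "fingers": 1},
    {"x": 0, "y": 0, "z": -0.03, "wx": 0, "wy": 0, "wz": 0, "fingers": 1},
    {"x": 0, "y": 0, "z": -0.04, "wx": 0, "wy": 0, "wz": 0, "fingers": 1},
    {"x": 0, "y": 0, "z": -0.06, "wx": 0, "wy": 0, "wz": 0, "fingers": 1},
    {"x": 0, "y": 0, "z": -0.06, "wx": 0, "wy": 0, "wz": 0, "fingers": 1},
    {"x": -0.06, "y": 0.03, "z": -0.02, "wx": 0, "wy": 0, "wz": 0, "fingers": 1},
    {"x": -0.04, "y": 0.06, "z": 0, "wx": 0, "wy": 0, "wz": 0, "fingers": 1},
    {"x": 0, "y": 0.07, "z": 0, "wx": 0, "wy": 0, "wz": 0, "fingers": 1},
  ],
)

```text
clock: 18.0
tool_pos: [0.4853, -0.3228, 0.2628]
eef_rot: [0.991, 0.13, 0.002, -0.001]
contact_force: [2.1, -0.3, 0.2]
opening: 1.003
```

```bash
python3 - <<'E'
from h import *
from scipy.optimize import least_squares
s=get_state();print(s["clock"],s["tool_pos"],s["contact_force"])
a,da=snapshot("scene");b,db=snapshot("top");f=wlook("w6")
def tos(P,o=(.528,-.1823),an=14.2):
    c,t=np.cos(np.radians(an)),np.sin(np.radians(an));x=P[...,0]-o[0];y=P[...,1]-o[1];return np.stack([c*x+t*y,-t*x+c*y,P[...,2]],-1)*1000
for n,p,W,d in(("scene",a,cloud("scene",da),da),("top",b,cloud("top",db),db),("wrist",f["p"],wcloud(f),f["d"])):
    Q=tos(W);m=(d>0)&(abs(Q[...,0])<35)&(abs(Q[...,1])<50)&(Q[...,2]>70)&(Q[...,2]<130)
    q=Q[m]
    if len(q)<50: print(n,"few",len(q));continue
    g=least_squares(lambda v:np.hypot(q[:,0]-v[0]-v[2]*q[:,1],q[:,2]-v[1]-v[3]*q[:,1])-25,[0,85,0,0],loss="soft_l1").x
    print(n,len(q),"axis x,z",g[:2].round(1),"tilt mrad yaw,pitch",(g[2:]*1e3).round(1))
    e=Q[(d>0)&(abs(Q[...,0])<32)&(abs(Q[...,1])<62)&(Q[...,2]>95)];print("  rubber y",np.percentile(e[:,1],[1,99]).round(1))
o=np.zeros((420,800,3),np.uint8);o[:,:420]=cv2.resize(a[160:260,235:335],(420,420),interpolation=cv2.INTER_CUBIC);o[:237,420:]=cv2.resize(a,(380,237));o[237:]
t=cv2.resize(b[160:225,160:400],(380,103));o[240:343,420:]=t
cv2.imwrite("pics/c6.png",o[...,::-1])
E
```

```text
18.0 [ 0.48527987 -0.32283364  0.26280029] [ 2.11464962 -0.3041428   0.22567077]
scene 507 axis x,z [ 2.4 85.2] tilt mrad yaw,pitch [-3.9  3.8]
  rubber y [-54.6  54.4]
top 467 axis x,z [-0.9 84.9] tilt mrad yaw,pitch [-2.2 -6.4]
  rubber y [-51.3  56.8]
wrist 4492 axis x,z [ 2.6 85.8] tilt mrad yaw,pitch [0.7 0.6]
  rubber y [-54.7  60.3]
```

View pics/c6.png

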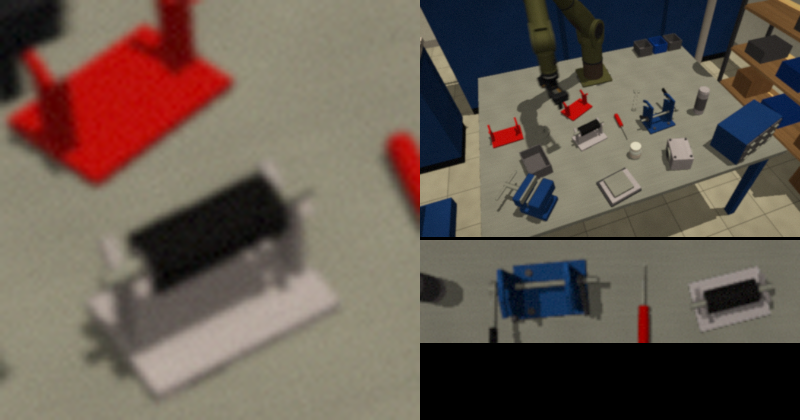

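The roller lies in both V notches at z ≈ 85 mm and level. The lever is still open (top crop, (492,330)), and the bystanders look undisturbed. Handing in.

```bash
python3 -c "
from plant import *
print(finish_job())"
```

```text
the job is handed in; nothing more can be done
None
```

The lever is fully open, the roller is down in both V notches of the bare stand, and the job was handed in at about 18 s of the 64 s allowed.

- **Lever:** I pinched the grip and swung it over to its stop. Afterwards the wrist depth put it at 165.6°, against 165.9° for fully open. I did not re-measure the angle after the roller was placed, but the last top picture still shows it pointing forward.
- **Roller:** I lifted it about 7 mm off its seat and moved it over the lip and down the middle line of the slots until the axle was clear. I then set it on the stand until it touched, with about 12 N of contact, and let go gently.
- **Last checks:** The three cameras put the axle at 84.9, 85.2 and 85.8 mm high (85 is seated), level to within about 6 mrad.
    - Sideways they disagreed by 3.5 mm (-0.9 to +2.6 mm). That is within calibration error and leaves the seating in no doubt.
    - Along the axle, scene and top put the rubber between -55 and +57 mm, inside the rests at ±63. The wrist camera reads up to +60 at one end, which is also inside.
- **Other things:** In the last pictures nothing else on the bench appears to have moved, and the gripper was clear of everything. I judged this by eye only.

One correction on the way: while lowering, the arm drifted 11 mm sideways; I put that right above the notches before setting the roller down.

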